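# Free the transport lock of an optics stage and run its carriage to the stop

### The job

The lens carriage is held by its transport lock: turn the round black knob slowly clockwise (seen from above) until you feel its resistance dip, which means the lock bolt has dropped into the hidden notch, stop right there (turn back if you overshoot) and let go. Then slide the carriage by its red tab all the way along its rods to the red buffer and leave it there. Never force the carriage against the lock, do not touch the lens, and do not push the other things on the table about.

Things in the scene. Friction and masses are not known exactly. Their poses are not given: they have to be found in the camera images.
- stage: Black base plate fixed to the table, 240 x 260 mm, top 12 mm above the table. Origin on the table plane; it spans x -150..90, y -135..125 mm of this frame, z up. The carriage's two rods run along +y, about x = 0. Knob, lock housing, carriage and lens are all mounted on it. Its position and yaw vary.
- knob_axis (a point): Centre of the knob's top face, 72 mm above the table (does not turn with the knob). Plain round black upright cylinder with a thin silver band, 44 mm in diameter, 33 mm tall (39..72 mm above the table), vertical axis, no pointer. Turn it clockwise seen from above; it needs a steady 0.2 N m or so and stays where it is left.
- lock (a point): Centre of the top of the square aluminium lock housing under the knob, 84 x 84 mm, top 36 mm above the table. Inside, a spring bolt rides on a cam on the knob's shaft. The cam's notch comes under the bolt after 20 to 86 degrees of clockwise turn from the start; where cannot be seen, only felt. The knob stops 40 degrees past the notch.
- bolt_tunnel (a point): Top centre, 34 mm above the table, of the low block between housing and carriage that hides the bolt. As the bolt drops into the notch the knob's torque dips by about 0.1 N m over 8 degrees; from the notch's bottom on it jumps to about 0.5 N m, then the lock is shut again. The carriage is free only within about 3 degrees of the bottom, where dip turns into jump. Turning back feels the same.
- carriage (a joint): Travel of the carriage along +y of the stage in m: 0 locked, 0.11 with the carriage against the buffer at the far end stop. About 2 N of friction; about 1.5 mm of play while locked. Stays where it is left.
- tab_top (a point): Centre of the top of the red tab on the carriage, 80 mm above the table. The tab is an upright red plate 12 mm thick (along the stage's y), 30 mm wide (along the stage's x), 44 mm tall, standing on the carriage's flat black top (70 x 80 mm, 36 mm above the table). Axes as the stage.
- lens: Lens in a black ring mount on an arm of the carriage: 43 mm high and wide, 10 mm thick along the stage's x, its top 94 mm above the table, 47 mm from the tab's centre towards +x of the stage. Origin on the table plane below it. It moves with the carriage. Not to be touched.
- catch: Hidden slot inside the carriage's underside that the lock bolt enters; it cannot be reached or seen. Pushing or pulling the carriage while the lock is shut loads it.
- buffer (a point): Tip of the end stop's red buffer, 28 mm above the table, at x = 0, y = +93 mm of the stage.
- lens_cap: Grey plastic disc, 38 mm in diameter, 12 mm high, loose on the stage's base plate beyond the housing. Origin under its centre.
- screen: White plate 150 x 190 mm upright on a black foot, loose. Origin under the foot.
- power_brick: Black power supply brick 62 x 140 x 34 mm, loose. Origin under its centre.
- carton: Small cardboard box 70 x 60 x 90 mm, loose. Origin under its centre.
- driver: Screwdriver with yellow handle, 190 mm, lying loose. Origin under its middle.
- mount: Black mirror mount on a post and foot, 125 mm tall, loose. Origin under the foot.
- solvent: Amber bottle 60 mm in diameter, 120 mm tall, loose. Origin under its centre.

How it is judged:
At the end, for the whole second after the job is handed in: The carriage rests within 5 mm of the end of its travel at the red buffer (travel over 105 of 110 mm) and is released (value of joint carriage above 0.105 m and velocity of joint carriage between -0.005 and 0.005 m/s); the robot touches nothing.
It fails at once if the carriage was forced against the shut lock (over 20 N) (contact force between catch and anything else above 20 N).
It fails at once if the lens was touched (over 1 N) (contact force between lens and anything else above 1 N).
It fails at once if another thing on the table was pushed more than 30 mm (distance of any of lens_cap, screen, power_brick, carton, driver, mount, solvent from where it was at the start of the episode above 0.03 m).
It also fails if it takes over 72 s, if anything falls off the work surface, if the arm or the gripper's body presses on something with over 40 N, if the wrist force passes 120 N, or if a joint passes its speed limit or range.

### The arm

A 6-joint arm with a two-finger parallel gripper is mounted at the origin on the work surface. World frame = base frame: x ahead of the robot, y to its left, z up, the work surface at z = 0. Lengths are in m, angles in rad, forces in N, time in s.
With the tool pointing down it reaches from about 0.4 to 0.925 m from the base axis. Payload 3.4 kg.
Tool frame: the origin (TCP) lies on the centre line of the jaws, within the pads' length; the fingertips stand 17 mm ahead of it and the grasp point (between the pads) lies 2 mm behind it; z points along the fingers, y is the line along which they close (so a half turn about z gives the same grasp; the last joint's range is limited). The gripper opens to 85 mm and grips with 20 to 120 N. Pads are 22 mm wide; open, the fingers measure 114 mm over their backs; the gripper's body (76 mm by 85 mm) begins 54 mm behind the grasp point. The pads swing forward as they close: fully open they stand 13 mm farther back than shut.
Start: joints at [-1.214, 0.307, 1.506, -0, 1.328, -0.073], TCP at [0.24, -0.522, 0.248] pointing down, gripper open.
Joint ranges: [-3.12, 3.12], [-1.05, 2.28], [0.14, 2.33], [-1.42, 4.57], [0.1, 2.73], [-2.68, 2.68]. Speed limits (rad/s): [2.57, 2.57, 3.14, 3.14, 3.14, 3.14].

### API

Orientations are given as [roll, pitch, yaw] about the fixed x, y, z axes, in that order (R = Rz(yaw) Ry(pitch) Rx(roll)).
In Python, from bench import state, cams, ticket gives the robot as it stands.
- The arm moves only by the shell command python3 -m pendant 'ROWS'. ROWS is JSON, one flat list of numbers, 7 for each row, row after row: the turn, a rotation vector about the tool's x, y, z in degrees, then the shift along the tool's x, y, z in m, then the finger opening in m, from 0 to 0.0854. A call has 1 to 5 rows; each row shifts and turns the commanded pose from where the row before left it, along the tool's axes as they then stand; what a row does not reach is not made up. A row lasts 1/8 s, in which the tool goes at most 62.5 mm and 10.7 degrees, less where a joint would pass 70% of its speed; a pose out of reach is approached as far as the arm can. A call is refused whole if a number of a shift passes 0.0625 or a number of a turn 10.7, either way. A call with a gripper value outside its range is refused whole. The fingers move at their own pace and stop on an object; the grip force is fixed at half the most. Time passes only in rows, so rows that do not move let the fingers close. It gives the time, the measured TCP pose, the force, the opening and the grip force at its end, in the units of the state.
- state(): the state, without advancing time (a new reading comes with each control period).
- cams.read_camera(name): name is "side" or "top"; returns the picture (400x640x3 uint8, blue, green, red); there is no depth.
- cams.calibration(name): a dict with "fx", "fy", "cx", "cy" (pixels), "dist_coeffs" ([k1, k2, p1, p2, k3] as OpenCV has them; the pictures are not rectified), "eye" and "attitude" of the camera in the world. Camera axes: x right, y up, looking along -z (the intrinsics and any distortion apply to the point x, -y, -z); pixel columns grow to the right and rows downward; lengths in m; the calibration is good to about 2 mm. A picture is of the moment at which its call begins. calibration takes no time and is no camera call.
- ticket.close_job(): hands the job in; it is judged then, once.
The state is a dict: "t": time; "joint_positions": joint angles; "qvel": joint speeds; "effort": joint torques, N m; "eef_pos": TCP position; "ee_rot": TCP orientation; "contact_force": force on the tool from outside, world axes, zero at the start; "torque": the same for the moment, N m; "opening": finger opening in m; "finger_force": force on a finger pad.
Only numpy, scipy, OpenCV 4.12 (cv2) and the standard library are available. Lean on these libraries where they do the work, as an engineer would, in place of code of your own. Each camera call takes 0.05 s, during which the arm holds its last target. There are 200 camera calls.

## Working session

There is one attempt and no reset: what is moved stays moved. The work goes in short steps, Python scripts to look and compute and a shell command to move; the robot and the scene stay as the last step left them, time stands still between calls to the robot, and variables do not carry over. Pictures are saved under pics/ and viewed, at most 10 in all, crops included, and the job is handed in when it is done.

```bash
mkdir -p pics; ls; python3 - <<'E'
from bench import state,cams
import cv2
for n in("top","side"):
    cv2.imwrite(f"pics/{n}0.png",cams.read_camera(n)); print(n,cams.calibration(n))
print(state())
E
```

```text
pics
top {'fx': 437.2593919759155, 'fy': 437.2593919759155, 'cx': 317.9528269837031, 'cy': 195.95136528602413, 'dist_coeffs': array([-0.00899171,  0.        ,  0.        ,  0.        ,  0.        ]), 'eye': array([ 0.40625321, -0.00648915,  1.40514141]), 'attitude': array([ 0.08262996, -0.01689235, -1.56327006])}
side {'fx': 428.6328975806666, 'fy': 428.6328975806666, 'cx': 316.8937423179474, 'cy': 206.7310011093874, 'dist_coeffs': array([-0.10469344,  0.        ,  0.        ,  0.        ,  0.        ]), 'eye': array([-0.14676857,  0.95478548,  0.82256932]), 'attitude': array([ 1.00846128, -0.0178914 , -2.52488525])}
{'t': 0.1, 'joint_positions': array([-1.21353247e+00,  3.07502312e-01,  1.50754717e+00,  1.34072817e-05,
        1.32842623e+00, -7.35033025e-02]), 'qvel': array([ 6.64409370e-04, -2.13506373e-03, -2.31726551e-03,  2.76775430e-04,
        2.07925659e-05,  1.41831269e-03]), 'effort': array([ 2.19951835e-04, -4.58530605e+01, -2.52607334e+01, -8.13944871e-05,
        5.61293535e-03,  4.34211540e-05]), 'eef_pos': array([ 0.23986936, -0.52191128,  0.24746911]), 'ee_rot': array([-3.13971563e+00, -1.51260671e-04,  4.30763787e-01]), 'contact_force': array([-0.29810741, -0.44784934,  0.19053196]), 'torque': array([0.01260305, 0.03377638, 0.00963445]), 'finger_force': 0.0, 'opening': 0.08539319273632522}
```

View pics/top0.png

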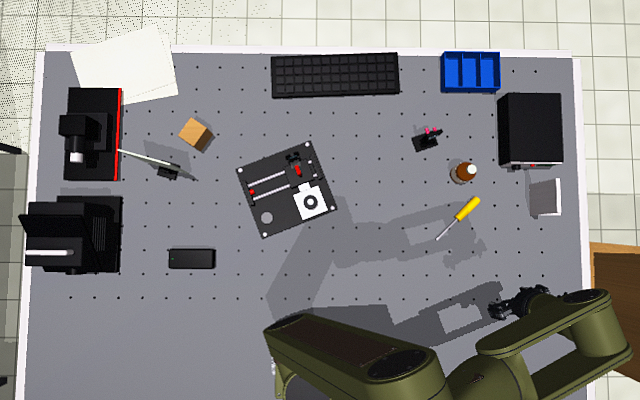

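View pics/side0.png

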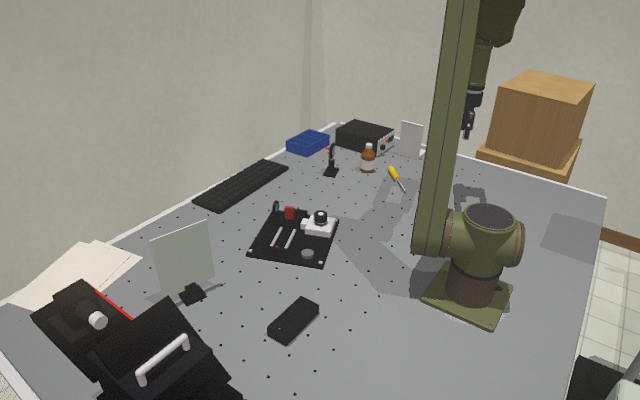

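The top picture shows the stage at about (287,190): knob (310,202), red tab (298,170), buffer (252,192), lens (293,156), cap (267,217). I'll enlarge both views.

```bash
cat > h.py <<'E'
import numpy as np,cv2
from scipy.spatial.transform import Rotation as R
from bench import state,cams
def cam(n):
    c=cams.calibration(n);K=np.array([[c["fx"],0,c["cx"]],[0,c["fy"],c["cy"]],[0,0,1.]])
    return K,np.array(c["dist_coeffs"]),np.array(c["eye"]),R.from_euler("xyz",c["attitude"]).as_matrix()
def ray(n,uv,z):
    K,d,e,A=cam(n);p=cv2.undistortPoints(np.array([[uv]],float),K,d)[0,0]
    v=A@np.array([p[0],-p[1],-1]);return e+v*(z-e[2])/v[2]
def proj(n,P):
    K,d,e,A=cam(n);q=(np.atleast_2d(P)-e)@A;q=q*[1,-1,-1]
    return cv2.projectPoints(q,np.zeros(3),np.zeros(3),K,d)[0][:,0]
def crop(n,x,y,w,h,s,f):
    im=cams.read_camera(n)[y:y+h,x:x+w];cv2.imwrite(f,cv2.resize(im,None,fx=s,fy=s,interpolation=cv2.INTER_CUBIC))
E
python3 - <<'E'
from h import *
crop("top",225,130,130,120,5,"pics/c1.png"); crop("side",235,190,120,90,6,"pics/c2.png")
E
```

```text
(no output)
```

View pics/c1.png

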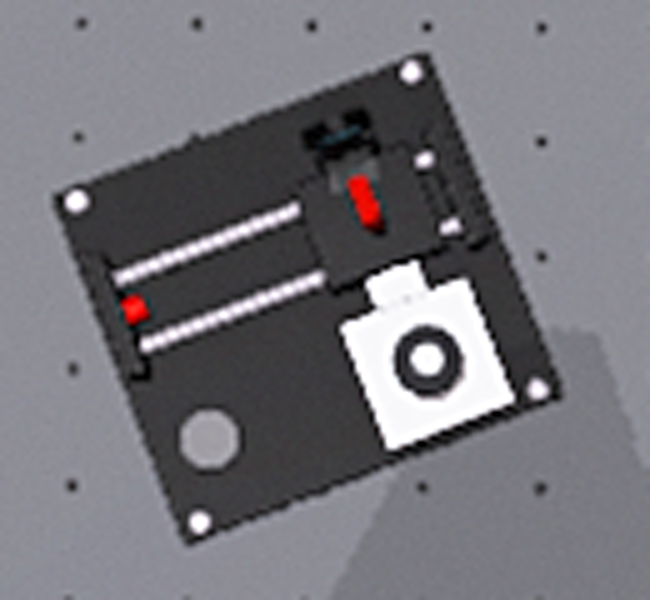

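View pics/c2.png

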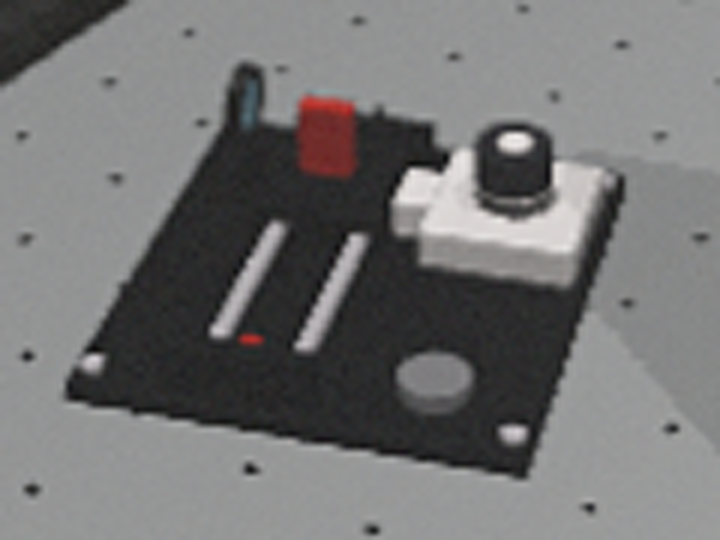

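The crops show plate corners at (55,197), (428,55), (562,398) and (188,543), the knob centre at (428,361) and the tab at about (365,200), in top-crop pixels. In the side crop the knob's top is at about (515,142).

```bash
python3 - <<'E'
from h import *
f=lambda u,v:(225+(u+.5)/5-.5,130+(v+.5)/5-.5)
g=lambda u,v:(235+(u+.5)/6-.5,190+(v+.5)/6-.5)
W=np.array([ray("top",f(*p),.012)[:2] for p in[(55,197),(428,55),(562,398),(188,543)]])
L=np.array([(90,125),(90,-135),(-150,-135),(-150,125)])/1000
c=W.mean(0);l=L.mean(0);A=(W-c);B=(L-l)
yaw=np.arctan2((B[:,0]*A[:,1]-B[:,1]*A[:,0]).sum(),(A*B).sum())
r=R.from_euler("z",yaw).as_matrix()[:2,:2];o=c-r@l
print("yaw",np.degrees(yaw),"o",o,"res",(r@L.T).T+o-W)
print("sides",np.linalg.norm(W-np.roll(W,1,0),axis=1))
S=lambda P:r.T@(np.array(P)[:2]-o)
k=ray("top",f(428,361),.072);ks=ray("side",g(515,142),.072)
h=np.mean([ray("top",f(*p),.036) for p in[(342,322),(468,280),(515,402),(388,450)]],0)
b=ray("top",f(134,309),.03)
for n,p in dict(k=k,kside=ks,house=h,buf=b,tab=ray("top",f(360,187),.08),tabside=ray("side",g(327,105),.08),cap=ray("top",f(210,438),.024)).items():print(n,p,S(p))
print("knob proj z50-72 top",proj("top",[[*k[:2],.072],[*k[:2],.04]]))
E
```

```text
yaw 21.744185642029663 o [0.56929573 0.0879515 ] res [[ 4.54160861e-04  1.95903735e-03]
 [ 1.86949251e-03 -1.34656441e-03]
 [ 4.85029401e-05 -2.73493922e-03]
 [-2.37215631e-03  2.12246629e-03]]
sides [0.23743835 0.25640529 0.23779503 0.25459184]
k [ 0.49870186 -0.00462365  0.072     ] [-0.0998666  -0.05983574]
kside [4.99471264e-01 4.72435175e-04 7.20000000e-02] [-0.09726403 -0.05538729]
house [ 0.49973166 -0.00476384  0.036     ] [-0.09896201 -0.06034746]
buf [0.53284786 0.18100004 0.03      ] [0.00061656 0.09993046]
tab [0.60436754 0.0378752  0.08      ] [ 0.01402492 -0.05950605]
tabside [0.59477059 0.04166455 0.08      ] [ 0.00651463 -0.052431  ]
cap [0.45219114 0.13238391 0.024     ] [-0.09231169  0.08465385]
knob proj z50-72 top [[310.2        201.8       ]
 [310.20794097 202.50780206]]
```

```bash
P="python3 -m pendant"
python3 -m pendant '[0,0,-10,0,0,0,0.085, 0,0,-10,0,0,0,0.085, 0,0,-10,0,0,0,0.085, 0,0,-10,0,0,0,0.085, 0,0,-10,0,0,0,0.085]'
python3 -m pendant '[0,0,-10,0,0,0,0.085, 0,0,0,0.054,0.021,0,0.085, 0,0,0,0.054,0.021,0,0.085, 0,0,0,0.054,0.021,0,0.085, 0,0,0,0.054,0.021,0,0.085]'
python3 -m pendant '[0,0,0,0.054,0.021,0,0.085, 0,0,0,0.054,0.021,0,0.085, 0,0,0,0.054,0.021,0,0.085, 0,0,0,0.054,0.021,0,0.085, 0,0,0,0.054,0.021,0,0.085]'
python3 -m pendant '[0,0,0,0.054,0.021,0,0.085, 0,0,0,0,0,0,0.085]'
python3 -c "
from h import *
s=state();print(s['joint_positions'],s['eef_pos'],s['ee_rot'],s['torque'],s['contact_force'])"
```

```text
t: 0.82
eef_pos: [0.24, -0.5223, 0.248]
ee_rot: [-3.141, -0.001, 1.309]
contact_force: [0.6, 0.5, -0.3]
opening: 0.0849
finger_force: 0.0
t: 1.45
eef_pos: [0.3442, -0.3135, 0.2482]
ee_rot: [3.141, -0.0, 1.477]
contact_force: [0.8, -0.6, 0.6]
opening: 0.0849
finger_force: 0.0
t: 2.08
eef_pos: [0.4739, -0.0543, 0.2484]
ee_rot: [3.141, 0.0, 1.478]
contact_force: [1.5, -0.8, -0.4]
opening: 0.085
finger_force: 0.0
t: 2.33
eef_pos: [0.5008, -0.0007, 0.2482]
ee_rot: [3.141, -0.001, 1.484]
contact_force: [0.2, -0.4, 0.8]
opening: 0.0851
finger_force: 0.0
[-8.66728654e-02  2.02861971e-01  1.65599401e+00  1.29937674e-03
  1.28190098e+00 -3.74878755e-05] [ 0.5007788  -0.00071111  0.24818975] [ 3.14075715e+00 -1.24580706e-03  1.48379181e+00] [-0.02495782 -0.00714327 -0.00851744] [ 0.18308471 -0.38795383  0.77162044]
```

```bash

python3 -m pendant '[0,0,0,-0.002,-0.002,0.055,0.085, 0,0,0,0,0,0.055,0.085, 0,0,0,0,0,0.018,0.085, 0,0,0,0,0,0,0.085]'
python3 -c "
from h import *
crop('side',250,160,100,100,6,'pics/c3.png')
s=state();p=s['eef_pos'];print(proj('side',[p,p+[0,0,-.004],[.499,-.003,.072]]))"
```

```text
t: 2.82
eef_pos: [0.4951, -0.0069, 0.1187]
ee_rot: [-3.137, 0.0, 1.477]
contact_force: [0.4, 0.2, 0.4]
opening: 0.0846
finger_force: 0.0
[[322.8834693  199.80955747]
 [322.85146452 200.89035853]
 [321.15553698 212.82613616]]
```

View pics/c3.png

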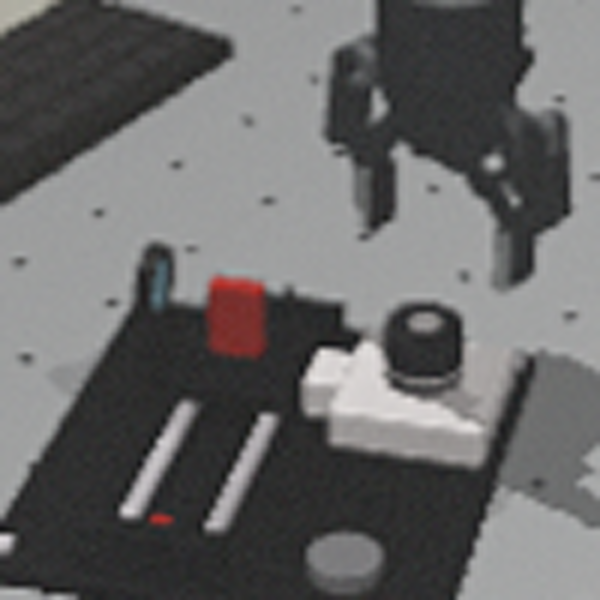

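The side crop shows the knob top at (425,322), full (320.9,213.7), against a projected (321.2,212.8), so the estimate holds. I'll check that the TCP has settled.

```bash

python3 -m pendant '[0,0,0,0,0,0,0.085, 0,0,0,0,0,0,0.085]'
python3 -m pendant '[0,0,0,0,0,0,0.085]'
```

```text
t: 3.12
eef_pos: [0.498, -0.0064, 0.1216]
ee_rot: [3.139, 0.0, 1.478]
contact_force: [-0.5, -0.1, -0.7]
opening: 0.085
finger_force: 0.0
t: 3.25
eef_pos: [0.4976, -0.0062, 0.1212]
ee_rot: [3.14, 0.0, 1.478]
contact_force: [-1.0, -0.1, 1.0]
opening: 0.0852
finger_force: 0.0
```

```bash

python3 -m pendant '[0,0,0,0.003,0.001,0.03,0.085, 0,0,0,0,0,0.02,0.085, 0,0,0,0,0,0.011,0.085, 0,0,0,0,0,0,0.085]'
python3 -m pendant '[0,0,0,0,0,0,0.055, 0,0,0,0,0,0,0.055, 0,0,0,0,0,0,0.055]'
python3 -m pendant '[0,0,0,0,0,0,0.044, 0,0,0,0,0,0,0.036, 0,0,0,0,0,0,0.03, 0,0,0,0,0,0,0.03]'
cat > s.py <<'E'
from bench import state
import numpy as np
s=state();print("->",np.round(s['torque'],3),np.round(s['contact_force'],1),"yaw",round(np.degrees(s['ee_rot'][2]),2),"j6",round(np.degrees(s['joint_positions'][5]),2))
E
python3 s.py
```

```text
t: 3.75
eef_pos: [0.498, -0.0031, 0.0589]
ee_rot: [-3.14, 0.0, 1.478]
contact_force: [-0.8, 0.5, -0.8]
opening: 0.085
finger_force: 0.0
t: 4.12
eef_pos: [0.4987, -0.0032, 0.0598]
ee_rot: [3.14, -0.0, 1.478]
contact_force: [0.7, 1.0, 0.2]
opening: 0.0552
finger_force: 0.0
t: 4.62
eef_pos: [0.5024, -0.0036, 0.0611]
ee_rot: [3.133, -0.0, 1.478]
contact_force: [2.8, -0.5, 5.6]
opening: 0.0426
finger_force: 60.0
-> [-0.064 -0.635  0.003] [ 2.8 -0.5  5.6] yaw 84.68 j6 0.09
```

```bash

python3 -m pendant '[0,0,0,0,0.003,0,0.03, 0,0,0,0,0,0,0.03]'; python3 s.py
python3 -m pendant '[0,0,2,0,0,0,0.03, 0,0,2,0,0,0,0.03]' | grep eef; python3 s.py
python3 -m pendant '[0,0,2,0,0,0,0.03, 0,0,2,0,0,0,0.03]' >/dev/null; python3 s.py
python3 -m pendant '[0,0,1,0,0,0,0.03, 0,0,1,0,0,0,0.03]' >/dev/null; python3 s.py
python3 -m pendant '[0,0,1,0,0,0,0.03, 0,0,1,0,0,0,0.03]' >/dev/null; python3 s.py
python3 -m pendant '[0,0,1,0,0,0,0.03, 0,0,1,0,0,0,0.03]' | grep -v t: ; python3 s.py
```

```text
t: 4.88
eef_pos: [0.5026, -0.0036, 0.061]
ee_rot: [3.139, 0.0, 1.478]
contact_force: [-0.9, -0.0, 12.9]
opening: 0.0424
finger_force: 60.5
-> [0.021 0.066 0.006] [-0.9 -0.  12.9] yaw 84.68 j6 0.1
eef_pos: [0.5025, -0.0036, 0.061]
-> [ 0.032 -0.     0.215] [-1.2 -0.4 11.7] yaw 80.66 j6 4.14
-> [0.03  0.117 0.209] [-1.   0.5 12.5] yaw 76.66 j6 8.14
-> [0.015 0.095 0.178] [-1.   0.7 11.9] yaw 74.69 j6 10.1
-> [0.027 0.083 0.149] [-1.2  0.5 11.9] yaw 72.69 j6 12.1
eef_pos: [0.5023, -0.0035, 0.061]
contact_force: [-2.2, -0.2, 13.0]
opening: 0.0424
finger_force: 60.4
-> [0.057 0.129 0.19 ] [-2.2 -0.2 13. ] yaw 70.69 j6 14.1
```

```bash
echo "import sys;sys.exit(abs(s['torque'][2])>.33)">>s.py
python3 -m pendant '[0,0,1,0,0,0,0.03, 0,0,1,0,0,0,0.03]' >/dev/null; python3 s.py &&
python3 -m pendant '[0,0,1,0,0,0,0.03, 0,0,1,0,0,0,0.03]' >/dev/null && python3 s.py &&
python3 -m pendant '[0,0,1,0,0,0,0.03, 0,0,1,0,0,0,0.03]' >/dev/null && python3 s.py &&
python3 -m pendant '[0,0,1,0,0,0,0.03, 0,0,1,0,0,0,0.03]' >/dev/null && python3 s.py &&
python3 -m pendant '[0,0,1,0,0,0,0.03, 0,0,1,0,0,0,0.03]' >/dev/null && python3 s.py &&
python3 -m pendant '[0,0,1,0,0,0,0.03, 0,0,1,0,0,0,0.03]' >/dev/null && python3 s.py &&
python3 -m pendant '[0,0,1,0,0,0,0.03, 0,0,1,0,0,0,0.03]' >/dev/null && python3 s.py &&
python3 -m pendant '[0,0,1,0,0,0,0.03, 0,0,1,0,0,0,0.03]' >/dev/null && python3 s.py &&
python3 -m pendant '[0,0,1,0,0,0,0.03, 0,0,1,0,0,0,0.03]' >/dev/null && python3 s.py &&
python3 -m pendant '[0,0,1,0,0,0,0.03, 0,0,1,0,0,0,0.03]' >/dev/null && python3 s.py &&
python3 -m pendant '[0,0,1,0,0,0,0.03, 0,0,1,0,0,0,0.03]' >/dev/null && python3 s.py &&
python3 -m pendant '[0,0,1,0,0,0,0.03, 0,0,1,0,0,0,0.03]' >/dev/null && python3 s.py
```

```text
-> [0.006 0.161 0.208] [-2.   0.5 11.9] yaw 68.69 j6 16.1False
```

```bash
sed -i 's/sys.exit(\(.*\))$/sys.exit(int(\1))/' s.py; python3 s.py
python3 -m pendant '[0,0,1,0,0,0,0.03, 0,0,1,0,0,0,0.03]' >/dev/null && python3 s.py &&
python3 -m pendant '[0,0,1,0,0,0,0.03, 0,0,1,0,0,0,0.03]' >/dev/null && python3 s.py &&
python3 -m pendant '[0,0,1,0,0,0,0.03, 0,0,1,0,0,0,0.03]' >/dev/null && python3 s.py &&
python3 -m pendant '[0,0,1,0,0,0,0.03, 0,0,1,0,0,0,0.03]' >/dev/null && python3 s.py &&
python3 -m pendant '[0,0,1,0,0,0,0.03, 0,0,1,0,0,0,0.03]' >/dev/null && python3 s.py &&
python3 -m pendant '[0,0,1,0,0,0,0.03, 0,0,1,0,0,0,0.03]' >/dev/null && python3 s.py &&
python3 -m pendant '[0,0,1,0,0,0,0.03, 0,0,1,0,0,0,0.03]' >/dev/null && python3 s.py &&
python3 -m pendant '[0,0,1,0,0,0,0.03, 0,0,1,0,0,0,0.03]' >/dev/null && python3 s.py &&
python3 -m pendant '[0,0,1,0,0,0,0.03, 0,0,1,0,0,0,0.03]' >/dev/null && python3 s.py &&
python3 -m pendant '[0,0,1,0,0,0,0.03, 0,0,1,0,0,0,0.03]' >/dev/null && python3 s.py &&
python3 -m pendant '[0,0,1,0,0,0,0.03, 0,0,1,0,0,0,0.03]' >/dev/null && python3 s.py &&
python3 -m pendant '[0,0,1,0,0,0,0.03, 0,0,1,0,0,0,0.03]' >/dev/null && python3 s.py &&
python3 -m pendant '[0,0,1,0,0,0,0.03, 0,0,1,0,0,0,0.03]' >/dev/null && python3 s.py &&
python3 -m pendant '[0,0,1,0,0,0,0.03, 0,0,1,0,0,0,0.03]' >/dev/null && python3 s.py
```

```text
-> [0.006 0.161 0.208] [-2.   0.5 11.9] yaw 68.69 j6 16.1
-> [0.049 0.191 0.214] [-1.7  0.7 12.9] yaw 66.69 j6 18.1
-> [-0.002  0.212  0.178] [-0.5  0.  13.2] yaw 64.69 j6 20.1
-> [0.021 0.168 0.208] [-2.5  0.1 12.7] yaw 62.69 j6 22.1
-> [0.08  0.146 0.218] [-2.7  1.1 13.2] yaw 60.69 j6 24.1
-> [-0.026  0.177  0.216] [-2.7  0.4 13.1] yaw 58.69 j6 26.1
-> [0.052 0.207 0.213] [-1.8  1.8 14. ] yaw 56.69 j6 28.1
-> [0.049 0.224 0.151] [-1.4  0.3 13.6] yaw 54.69 j6 30.1
-> [0.012 0.24  0.177] [-1.6  0.6 13.8] yaw 52.69 j6 32.1
-> [0.059 0.289 0.187] [-2.   1.9 13.5] yaw 50.69 j6 34.1
-> [-0.002  0.203  0.175] [-2.7  0.2 13.9] yaw 48.69 j6 36.1
-> [0.086 0.246 0.2  ] [-2.5  0.8 13.5] yaw 46.68 j6 38.11
-> [0.031 0.282 0.068] [-1.9  1.1 14.1] yaw 44.67 j6 40.12
-> [0.141 0.338 0.136] [-1.8  1.7 14.4] yaw 42.67 j6 42.11
-> [0.062 0.247 0.119] [-2.1  1.7 14.4] yaw 40.67 j6 44.11
```

The dip began near 39–40°, so I'll continue at 1° per reading.

```bash

python3 -m pendant '[0,0,0.5,0,0,0,0.03, 0,0,0.5,0,0,0,0.03]' >/dev/null && python3 s.py &&
python3 -m pendant '[0,0,0.5,0,0,0,0.03, 0,0,0.5,0,0,0,0.03]' >/dev/null && python3 s.py &&
python3 -m pendant '[0,0,0.5,0,0,0,0.03, 0,0,0.5,0,0,0,0.03]' >/dev/null && python3 s.py &&
python3 -m pendant '[0,0,0.5,0,0,0,0.03, 0,0,0.5,0,0,0,0.03]' >/dev/null && python3 s.py &&
python3 -m pendant '[0,0,0.5,0,0,0,0.03, 0,0,0.5,0,0,0,0.03]' >/dev/null && python3 s.py &&
python3 -m pendant '[0,0,0.5,0,0,0,0.03, 0,0,0.5,0,0,0,0.03]' >/dev/null && python3 s.py
```

```text
-> [0.155 0.316 0.175] [-2.6  2.  13.8] yaw 39.7 j6 45.09
-> [0.176 0.348 0.263] [-2.7  1.8 13.1] yaw 38.71 j6 46.08
-> [0.144 0.362 0.382] [-3.7  2.1 13.7] yaw 37.73 j6 47.07
```

```bash

python3 -m pendant '[0,0,0,0,0,0,0.03]' >/dev/null ; python3 s.py 
python3 -m pendant '[0,0,-0.5,0,0,0,0.03, 0,0,0,0,0,0,0.03]' >/dev/null ; python3 s.py 
python3 -m pendant '[0,0,-0.5,0,0,0,0.03, 0,0,0,0,0,0,0.03]' >/dev/null ; python3 s.py 
python3 -m pendant '[0,0,-0.5,0,0,0,0.03, 0,0,0,0,0,0,0.03]' >/dev/null ; python3 s.py
```

```text
-> [0.135 0.318 0.249] [-3.   2.4 14.4] yaw 37.72 j6 47.07
-> [0.127 0.327 0.018] [-3.1  1.8 13. ] yaw 38.19 j6 46.58
-> [0.113 0.274 0.054] [-2.7  2.  14.2] yaw 38.68 j6 46.09
-> [0.142 0.329 0.037] [-2.4  1.6 13.3] yaw 39.18 j6 45.6
```

```bash

python3 -m pendant '[0,0,-2,0,0,0,0.03, 0,0,-2,0,0,0,0.03, 0,0,0,0,0,0,0.03]' |grep t: ; python3 s.py 
python3 -m pendant '[0,0,0.5,0,0,0,0.03]' >/dev/null ; python3 s.py
python3 -m pendant '[0,0,0.5,0,0,0,0.03]' >/dev/null ; python3 s.py
python3 -m pendant '[0,0,0.5,0,0,0,0.03]' >/dev/null ; python3 s.py
python3 -m pendant '[0,0,0.5,0,0,0,0.03]' >/dev/null ; python3 s.py
python3 -m pendant '[0,0,0.5,0,0,0,0.03]' >/dev/null ; python3 s.py
python3 -m pendant '[0,0,0.5,0,0,0,0.03]' >/dev/null ; python3 s.py
python3 -m pendant '[0,0,0.5,0,0,0,0.03]' >/dev/null ; python3 s.py
python3 -m pendant '[0,0,0.5,0,0,0,0.03]' >/dev/null ; python3 s.py
python3 -m pendant '[0,0,0.5,0,0,0,0.03]' >/dev/null ; python3 s.py
python3 -m pendant '[0,0,0.5,0,0,0,0.03]' >/dev/null ; python3 s.py
python3 -m pendant '[0,0,0.5,0,0,0,0.03]' >/dev/null ; python3 s.py
```

```text
t: 11.88
ee_rot: [3.141, -0.001, 0.753]
-> [ 0.036  0.232 -0.084] [-1.7  1.8 13.4] yaw 43.17 j6 41.6
-> [0.077 0.316 0.07 ] [-2.2  1.6 13.5] yaw 42.67 j6 42.1
-> [0.105 0.292 0.091] [-3.1  1.7 13.7] yaw 42.18 j6 42.6
-> [0.104 0.273 0.106] [-3.6  1.3 14.2] yaw 41.69 j6 43.1
-> [0.095 0.29  0.153] [-2.7  1.6 14.4] yaw 41.19 j6 43.6
-> [0.054 0.322 0.154] [-3.4  1.7 13.5] yaw 40.69 j6 44.1
-> [0.116 0.306 0.184] [-2.1  1.9 13.9] yaw 40.19 j6 44.59
-> [0.1   0.292 0.17 ] [-2.5  1.9 13.4] yaw 39.7 j6 45.09
-> [0.12  0.355 0.191] [-2.8  1.2 13.8] yaw 39.2 j6 45.58
-> [0.124 0.367 0.238] [-1.9  2.7 13.4] yaw 38.71 j6 46.08
-> [0.222 0.338 0.344] [-4.   2.  14.3] yaw 38.21 j6 46.58
-> [0.215 0.3   0.361] [-2.4  1.7 14.4] yaw 37.72 j6 47.07
```

```bash

python3 -m pendant '[0,0,-0.75,0,0,0,0.03, 0,0,-0.75,0,0,0,0.03, 0,0,0,0,0,0,0.03]' |grep t: ; python3 s.py 
python3 -m pendant '[0,0,0,0,0,0,0.085, 0,0,0,0,0,0,0.085, 0,0,0,0,0,0,0.085, 0,0,0,0,0,0,0.085]'
python3 -m pendant '[0,0,0,0,0,-0.03,0.085, 0,0,0,0,0,-0.06,0.085, 0,0,9,0,0,0,0.04, 0,0,8.5,0,0,0,0.0, 0,0,0,0.052,0.019,0,0]'
python3 -m pendant '[0,0,0,0.052,0.019,0,0, 0,0,0,0,0,0,0, 0,0,0,0,0,0,0]'
python3 -c "
from h import *
crop('side',250,150,100,100,6,'pics/c4.png');crop('top',265,130,100,100,6,'pics/c5.png')
s=state();print(s['eef_pos'],s['ee_rot'])"
```

```text
t: 13.62
ee_rot: [3.141, -0.001, 0.684]
-> [0.103 0.346 0.035] [-3.   1.6 13.6] yaw 39.18 j6 45.59
t: 14.12
eef_pos: [0.5012, -0.0035, 0.0591]
ee_rot: [-3.141, 0.0, 0.684]
contact_force: [0.3, -0.0, -0.3]
opening: 0.0847
finger_force: 0.0
t: 14.75
eef_pos: [0.5512, -0.0016, 0.1485]
ee_rot: [-3.138, 0.007, 0.377]
contact_force: [0.6, -0.6, 0.9]
opening: 0.0318
finger_force: 0.0
t: 15.12
eef_pos: [0.6109, -0.0003, 0.1484]
ee_rot: [-3.14, 0.003, 0.378]
contact_force: [0.4, -0.4, -1.4]
opening: 0.0001
finger_force: 0.0
[ 6.10138725e-01 -2.74750045e-04  1.48794054e-01] [-3.14052212e+00  2.30141756e-03  3.78422967e-01]
```

View pics/c4.png

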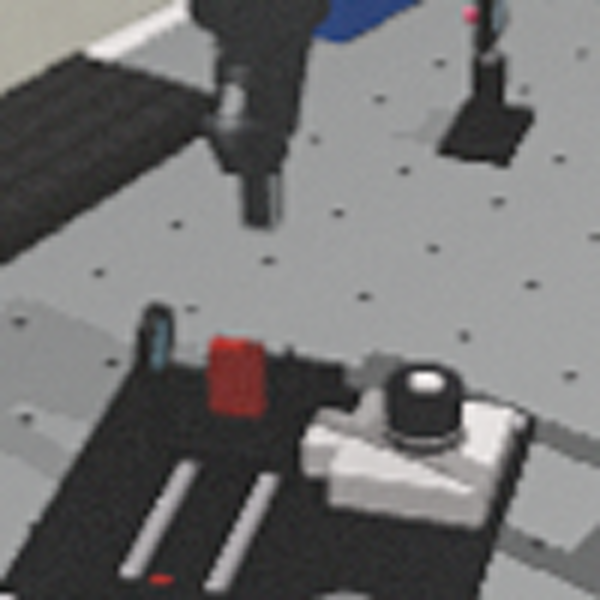

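```bash
python3 - <<'E'
from h import *
g=lambda u,v:(250+(u+.5)/6-.5,150+(v+.5)/6-.5)
np.set_printoptions(suppress=True,precision=4)
p=state()['eef_pos'];print(proj('side',[p,p-[0,0,.017]])*6-[1500,900])
E
```

```text
[[258.4997 192.5334]
 [258.85   219.9309]]
```

The side crop shows the closed fingertips at (260,225), matching the projection (259,220). The red tab is at (237,340) and the knob is clear. Next, the top crop.

View pics/c5.png

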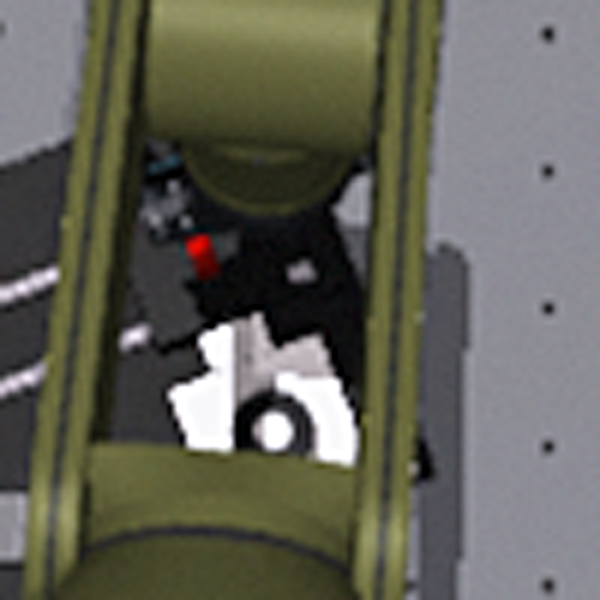

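```bash
python3 - <<'E'
from h import *
np.set_printoptions(suppress=True,precision=1)
p=state()['eef_pos'].copy();p[2]=.08
r=R.from_euler('z',.3795).as_matrix()
for d in(30,40,50):
  T=[p+r@[x,y+d/1000,0] for x,y in[(-.015,-.006),(.015,-.006),(.015,.006),(-.015,.006)]]
  print(d,'top',(proj('top',T)*6-[265*6,780]).tolist(),'side',(proj('side',T)*6-[1500,900]).tolist())
E
```

```text
30 top [[231.31688822167598, 255.62593531086304], [210.06751248662385, 201.1771350733361], [188.0848098536103, 209.59840871980646], [209.30723835310937, 264.0830746256461]] side [[274.00703758012605, 327.16609331486325], [221.32002196191297, 319.5542006233402], [214.8671984381408, 330.76383270402357], [267.89795691981385, 338.4783163097188]]
40 top [[212.97675042014635, 262.6730585729715], [191.74982500892065, 208.19436766873923], [169.75236467604145, 216.6215796103703], [190.9522744443184, 271.13610476355393]] side [[268.92209268842134, 336.5818266465076], [215.94890777936394, 328.8845993677405], [209.42076525924358, 340.22657537809096], [262.7411063131658, 348.02830470317986]]
50 top [[194.62425321730893, 269.725105852365], [173.4198351502282, 215.2165504410284], [151.4076687833999, 223.64968147172362], [172.58500297050387, 278.1940394338317]] side [[263.77732614601564, 346.10925114920633], [210.515131218664, 338.32510056050046], [203.9104189064335, 349.80164739764086], [257.52322755049227, 357.6922583245623]]
```

The side view's tab corners (209,345) and (264,350) match a tab 40 mm ahead of the tool and aligned in x. I'll lower and approach carefully.

```bash
cat > f.py <<'E'
from bench import state
import numpy as np,sys
s=state();f=s['contact_force'];p=s['eef_pos'];u=np.array([-.3704,.929,0])
F=f@u;print("push",round(F,1),"y",round((p@u)*1000,1),np.round(f,1),"z",round(p[2],4),round(s['t'],2));sys.exit(int(abs(F)>5))
E
python3 -m pendant '[0,0,0,0,0,0.04,0, 0,0,0,0,0,0.033,0, 0,0,0,0,0,0,0]' >/dev/null; python3 f.py &&
python3 -m pendant '[0,0,0,0,-0.005,0,0, 0,0,0,0,-0.005,0,0]' >/dev/null; python3 f.py &&
python3 -m pendant '[0,0,0,0,-0.002,0,0]' >/dev/null; python3 f.py &&
python3 -m pendant '[0,0,0,0,-0.001,0,0]' >/dev/null; python3 f.py &&
python3 -m pendant '[0,0,0,0,-0.001,0,0]' >/dev/null; python3 f.py &&
python3 -m pendant '[0,0,0,0,-0.001,0,0]' >/dev/null; python3 f.py &&
python3 -m pendant '[0,0,0,0,-0.001,0,0]' >/dev/null; python3 f.py &&
python3 -m pendant '[0,0,0,0,-0.001,0,0]' >/dev/null; python3 f.py &&
python3 -m pendant '[0,0,0,0,-0.001,0,0]' >/dev/null; python3 f.py &&
python3 -m pendant '[0,0,0,0,-0.001,0,0]' >/dev/null; python3 f.py &&
python3 -m pendant '[0,0,0,0,-0.001,0,0]' >/dev/null; python3 f.py
```

```text
push 0.3 y -225.4 [-0.1  0.2  0.8] z 0.0741 15.6
push -0.5 y -217.1 [-0.6 -0.8  0.7] z 0.0781 15.85
push 0.2 y -214.7 [-0.5  0.   0.5] z 0.0777 15.97
push -0.2 y -213.9 [-0.2 -0.3  0.4] z 0.0771 16.1
push 0.2 y -213.0 [-0.2  0.1  0.3] z 0.0766 16.23
push -0.0 y -212.0 [-0.2 -0.1  0.3] z 0.0763 16.35
push -0.6 y -211.0 [ 0.1 -0.6 -0.6] z 0.0762 16.48
push -1.0 y -210.0 [ 0.8 -0.8  1.1] z 0.0762 16.6
push -1.4 y -209.0 [-0.2 -1.6  0.4] z 0.0762 16.73
push -0.0 y -207.9 [-0.9 -0.4  0.9] z 0.0762 16.85
push -2.1 y -207.3 [-0.2 -2.4 -1. ] z 0.0763 16.98
```

```bash

python3 -m pendant '[0,0,0,0,-0.0005,0,0]' >/dev/null; python3 f.py &&
python3 -m pendant '[0,0,0,0,-0.0005,0,0]' >/dev/null; python3 f.py &&
python3 -m pendant '[0,0,0,0,-0.0005,0,0]' >/dev/null; python3 f.py &&
python3 -m pendant '[0,0,0,0,-0.0005,0,0]' >/dev/null; python3 f.py &&
python3 -m pendant '[0,0,0,0,-0.0005,0,0]' >/dev/null; python3 f.py &&
python3 -m pendant '[0,0,0,0,-0.0005,0,0]' >/dev/null; python3 f.py &&
python3 -m pendant '[0,0,0,0,-0.0005,0,0]' >/dev/null; python3 f.py &&
python3 -m pendant '[0,0,0,0,-0.0005,0,0]' >/dev/null; python3 f.py &&
python3 -m pendant '[0,0,0,0,-0.0005,0,0]' >/dev/null; python3 f.py &&
python3 -m pendant '[0,0,0,0,-0.0005,0,0]' >/dev/null; python3 f.py
```

```text
push -2.0 y -206.9 [ 0.5 -2.  -0.7] z 0.0763 17.1
push -1.6 y -206.3 [ 0.3 -1.7 -0.2] z 0.0763 17.23
push -2.5 y -205.7 [ 1.5 -2.1 -1. ] z 0.0763 17.35
push -2.6 y -205.1 [ 0.3 -2.6 -1.3] z 0.0763 17.48
push -1.4 y -204.5 [-0.3 -1.7  0. ] z 0.0763 17.6
push -1.9 y -203.9 [ 0.1 -2.1 -0.7] z 0.0763 17.73
push -1.3 y -203.5 [ 0.4 -1.3 -0.8] z 0.0763 17.85
push -2.0 y -203.0 [-0.6 -2.4 -0.7] z 0.0763 17.98
push -1.5 y -202.5 [-0.  -1.6 -0.5] z 0.0763 18.1
push -1.9 y -201.9 [ 0.  -2.  -1.1] z 0.0763 18.23
```

The carriage has slid over 5 mm at about 2 N, so it is free. I'll push on to the buffer.

```bash
sed -i 's/>5)/>7)/' f.py
python3 -m pendant '[0,0,0,0,-0.002,0,0,0,0,0,0,-0.002,0,0]' >/dev/null; python3 f.py &&
python3 -m pendant '[0,0,0,0,-0.003,0,0,0,0,0,0,-0.003,0,0,0,0,0,0,-0.003,0,0,0,0,0,0,-0.003,0,0,0,0,0,0,-0.003,0,0]' >/dev/null; python3 f.py &&
python3 -m pendant '[0,0,0,0,-0.003,0,0,0,0,0,0,-0.003,0,0,0,0,0,0,-0.003,0,0,0,0,0,0,-0.003,0,0,0,0,0,0,-0.003,0,0]' >/dev/null; python3 f.py &&
python3 -m pendant '[0,0,0,0,-0.003,0,0,0,0,0,0,-0.003,0,0,0,0,0,0,-0.003,0,0,0,0,0,0,-0.003,0,0,0,0,0,0,-0.003,0,0]' >/dev/null; python3 f.py &&
python3 -m pendant '[0,0,0,0,-0.003,0,0,0,0,0,0,-0.003,0,0,0,0,0,0,-0.003,0,0,0,0,0,0,-0.003,0,0,0,0,0,0,-0.003,0,0]' >/dev/null; python3 f.py &&
python3 -m pendant '[0,0,0,0,-0.003,0,0,0,0,0,0,-0.003,0,0,0,0,0,0,-0.003,0,0,0,0,0,0,-0.003,0,0,0,0,0,0,-0.003,0,0]' >/dev/null; python3 f.py &&
python3 -m pendant '[0,0,0,0,-0.003,0,0,0,0,0,0,-0.003,0,0,0,0,0,0,-0.003,0,0]' >/dev/null; python3 f.py
```

```text
push -1.9 y -197.8 [ 0.8 -1.7 -0. ] z 0.0763 18.48
push -1.6 y -182.7 [-0.6 -1.9 -0.6] z 0.0763 19.1
push -1.4 y -167.8 [-0.2 -1.5 -0.5] z 0.0763 19.73
push -1.6 y -152.8 [-1.5 -2.3 -0.4] z 0.0763 20.35
push -1.3 y -137.8 [-1.6 -2.  -0.4] z 0.0763 20.98
push -1.5 y -122.8 [-1.3 -2.1 -0.6] z 0.0763 21.6
push -2.0 y -113.8 [-0.4 -2.3 -0.4] z 0.0763 21.98
```

```bash

python3 -m pendant '[0,0,0,0,-0.002,0,0,0,0,0,0,-0.002,0,0]' >/dev/null; python3 f.py &&
python3 -m pendant '[0,0,0,0,-0.001,0,0,0,0,0,0,-0.001,0,0]' >/dev/null; python3 f.py &&
python3 -m pendant '[0,0,0,0,-0.001,0,0,0,0,0,0,-0.001,0,0]' >/dev/null; python3 f.py &&
python3 -m pendant '[0,0,0,0,-0.001,0,0,0,0,0,0,-0.001,0,0]' >/dev/null; python3 f.py &&
python3 -m pendant '[0,0,0,0,-0.001,0,0,0,0,0,0,-0.001,0,0]' >/dev/null; python3 f.py &&
python3 -m pendant '[0,0,0,0,-0.001,0,0,0,0,0,0,-0.001,0,0]' >/dev/null; python3 f.py &&
python3 -m pendant '[0,0,0,0,-0.001,0,0,0,0,0,0,-0.001,0,0]' >/dev/null; python3 f.py &&
python3 -m pendant '[0,0,0,0,-0.001,0,0,0,0,0,0,-0.001,0,0]' >/dev/null; python3 f.py
```

```text
push -2.0 y -109.9 [-1.8 -2.9  0.8] z 0.0763 22.23
push -1.5 y -107.9 [-0.7 -1.9 -0.2] z 0.0763 22.48
push -1.8 y -106.0 [-0.8 -2.2 -0.7] z 0.0763 22.73
push -2.5 y -104.0 [-0.9 -3.1 -0.3] z 0.0763 22.98
push -2.5 y -101.9 [-0.8 -3.  -0.4] z 0.0763 23.23
push -2.8 y -99.9 [-0.8 -3.3 -0.7] z 0.0763 23.48
push -2.5 y -97.9 [-0.8 -3.   0.1] z 0.0763 23.73
push -9.2 y -97.3 [ 1.9 -9.2 -0.1] z 0.0763 23.98
```

The buffer is reached: 9 N at about 110 mm of travel. I'll back off, lift and look.

```bash

python3 -m pendant '[0,0,0,0,0.002,0,0,0,0,0,0,0.01,0,0,0,0,0,0,0.013,0,0,0,0,0,0,0,-0.05,0,0,0,0,0,0,-0.05,0]' >/dev/null; python3 f.py
python3 -m pendant '[0,0,0,0,0,0,0,0,0,0,0,0,0,0]'
python3 -c "
from h import *
crop('side',235,170,120,100,6,'pics/c6.png')"
```

```text
push 0.3 y -121.8 [0.4 0.5 0.3] z 0.1768 24.6
t: 24.85
eef_pos: [0.5727, 0.0977, 0.1762]
ee_rot: [-3.141, -0.0, 0.378]
contact_force: [0.6, -0.4, 0.6]
opening: -0.0002
finger_force: 0.0
```

View pics/c6.png

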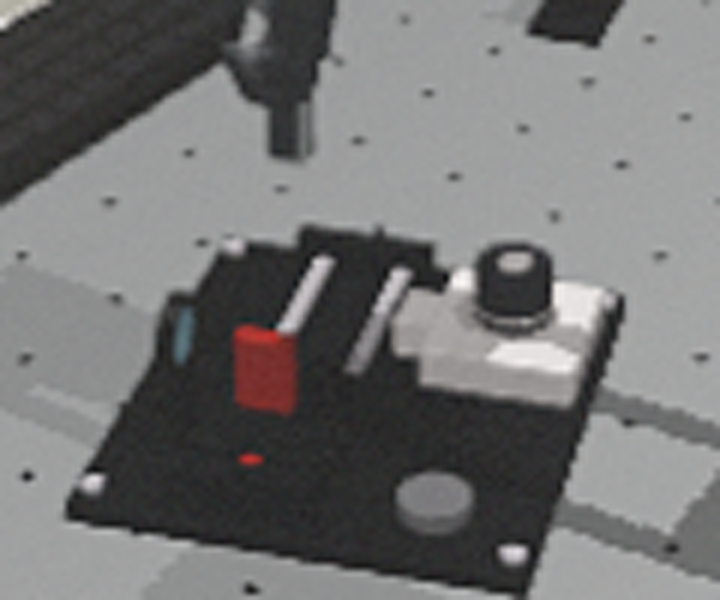

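The tab, now at (265,370), and the carriage are at the buffer end with its red tip at (250,460). The gripper hangs clear and the cap is unmoved.

```bash
python3 -c "
from bench import ticket
print(ticket.close_job())"
```

```text
the job is handed in; nothing more can be done
None
```

The lock was released at its notch, about 45° of clockwise turn. The carriage was slid by its tab to the red buffer and left there, and the job is handed in; no verdict came back.

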